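Slide the stop board home on the welding jig and lock it

TASK

Push the aluminium stop board along the rails of the welding jig with your fingertips, towards the locking bar, until you feel it drop down flat into the notches in the rails. Then push the locking bar round with a fingertip until it lies square across the seated board. Never pick the board up, and leave the loose things round about where they stand.

Things in the scene. Friction and masses are not known exactly. Their poses are not given: they have to be found in the camera images.
- jig: Fixed welding jig: steel base plate (top 10 mm high) with two rails along the jig's y, y = -210 to 190 mm. Origin on the table midway between the rails; z up; the board must slide to +y. Rails: 20 mm wide, centred at x = -57 and 57 mm, tops 60 mm high; open channel 94 mm wide between. Outside them, lips 65 mm high at |x| = 67 to 75 mm guide the board with 2 mm play.
- notch (a point): Centre of the two locating notches (one in each rail, 95 mm long: jig y = 2.5 to 97.5 mm, 8 mm deep), midway between the rails at the height of the notch floors, 52 mm above the table: x = 0, y = 50 mm in the jig's axes.
- board_centre (a point): Centre of the loose aluminium stop board, a plate 130 across (x), 90 along the rails (y), 10 mm thick, about 0.4 kg; 65 mm high on the rails, 57 mm when seated. On top a rib 80 x 10 x 22 mm high, 25 mm behind centre (-y). +y leads. Once its middle passes the notch's start the front dips, then the rear drops and the notch's far end stops it.
- latch_pivot (a point): Pivot of the locking bar, on a post outside the rail on the jig's -x side, level with the middle of the notches (x = -90, y = 50 mm in the jig's axes), 73 mm above the table: half-way up the bar.
- latch_tip (a point): Free end of the locking bar, half-way up, 56 mm from the pivot. Steel bar 16 mm wide, 14 mm high, underside 66 and top 80 mm above the table; on its top, 48 mm from the pivot, a black peg 12 mm thick and 22 mm tall. It passes 4 mm above the seated board but strikes a board still up on the rails.
- latch (a joint): Angle of the locking bar, rad. 0: points along the jig's +y, beside the rail. Grows clockwise seen from above, swinging in over the board to its stop at 1.571: square across the rails, pointing along the jig's +x. Negative: swung outwards (to -0.6). Light friction (1 N at its end) keeps it where it is left.
- stub: Bystander: steel pipe stub 40 mm across, 45 mm high, standing on the jig's base plate between the rails beyond the notches. Origin under its centre.
- can: Bystander: grey can 64 mm across, 110 mm high. Origin under its centre.
- brush: Bystander: brush lying on the table beyond the jig. Origin on its underside, near its middle.
- hammer: Bystander: hammer lying on the table to the robot's left. Origin on its underside, near its middle.
- square: Bystander: red and steel triangular welding square, about 100 mm, 18 mm high, lying at the right of the jig. Origin on its underside, in the middle of one leg.
- jar: Bystander: grey jar 60 mm across, 75 mm high, at the left of the jig. Origin under its centre.
- offcut: Bystander: flat dark steel offcut 90 x 50 x 12 mm lying on the table beside the jig, on the robot's side. Origin under its centre.
Mind the look-alikes: they are no part of the job. There is more than one size of the part that bears board_centre; the job needs the middle-sized.

How it is judged:
On the way, in this order (a step that is already met when the one before it is completed fails the run):
1. the board has dropped flat into the notches, the locking bar still open (z of board_centre in the frame of jig between 0.053 and 0.0595 m and y of board_centre in the frame of jig between 0.042 and 0.058 m and x of board_centre in the frame of jig between -0.006 and 0.006 m and angle between board_centre's own z axis and vertical below 0.03 rad and value of joint latch below 0.6 rad), for 0.2 s.
2. the locking bar lies square across the seated board (z of board_centre in the frame of jig between 0.053 and 0.0595 m and y of board_centre in the frame of jig between 0.042 and 0.058 m and x of board_centre in the frame of jig between -0.006 and 0.006 m and angle between board_centre's own z axis and vertical below 0.03 rad and value of joint latch above 1.4 rad), for 0.2 s.
At the end, for the whole second after the job is handed in: The board lies at rest in the notches (its centre at most 59.5 mm above the table, within 8 mm of the notch centre along the rails and 6 mm across, tilted less than 0.03 rad) and the locking bar is within 10 degrees of square across it (joint above 1.4 rad) (all of step 2 and linear speed of board below 0.02 m/s); the robot touches nothing.
It fails at once if the board is lifted more than 10 mm off its rails (z of board_centre in the frame of jig above 0.075 m).
It fails at once if a bystander is moved more than 25 mm (distance of any of stub, can, brush, hammer, square, jar, offcut from where it was at the start of the episode above 0.025 m).
It also fails if it takes over 50 s, if anything falls off the work surface, if the arm or the gripper's body presses on something with over 40 N, if the wrist force passes 120 N, or if a joint passes its speed limit or range.

ROBOT

A 6-joint arm with a two-finger parallel gripper is mounted at the origin on the work surface. World frame = base frame: x ahead of the robot, y to its left, z up, the work surface at z = 0. Lengths are in m, angles in rad, forces in N, time in s.
With the tool pointing down it reaches from about 0.3 to 0.775 m from the base axis. Payload 14.6 kg.
Tool frame: the origin (TCP) lies midway between the tips of the shut fingers; the grasp point (between the pads) lies 19 mm behind it (ctrl.tcp_to_grasp is the distance from the TCP to the grasp point, in m); x points along the fingers, y is the direction in which the jaws open and shut, and the axes are right-handed (so a half turn about x gives the same grasp; the last joint's range is limited). The gripper opens to 94 mm and grips with 3 to 60 N. Pads are 16 mm wide; open, the fingers measure 119 mm over their backs; the gripper's body (75 mm by 177 mm) begins 78 mm behind the grasp point.
Start: joints at [-1.307, 0.3, 1.521, -0, 1.321, -0.067], TCP at [0.179, -0.52, 0.205] pointing down, gripper open.
Joint ranges: [-3.03, 3.03], [-0.79, 2.21], [0.23, 2.52], [-1.04, 4.18], [0, 3.07], [-2.55, 2.55]. Speed limits (rad/s): [2.22, 2.22, 2.57, 3.14, 3.14, 3.14].

INTERFACE

Orientations are given as [roll, pitch, yaw] about the fixed x, y, z axes, in that order (R = Rz(yaw) Ry(pitch) Rx(roll)).
In Python, from station import ctrl gives the robot as it stands.
- The arm moves only by the tool jog_arm, never from a script. Its argument "rows" is one flat list of numbers, 7 for each row, row after row: the shift along the world's x, y, z in m, then the turn, a rotation vector about the world's x, y, z in degrees, then the closure, from 0 (fully open) to 1 (shut). A call has 1 to 8 rows; each row shifts and turns the commanded pose from where the row before left it; what a row does not reach is not made up. A row lasts 1/12 s, in which the tool goes at most 41.7 mm and 7.16 degrees, less where a joint would pass 70% of its speed; a pose out of reach is approached as far as the arm can. A call with a gripper value outside its range is refused whole. The fingers move at their own pace and stop on an object; "squeeze" is the grip in N (left out, the last holds). Time passes only in rows, so rows that do not move let the fingers close. It gives the time, the measured TCP pose, the force and the opening at its end, in the units of the state.
- ctrl.get_obs(): the state, without advancing time (a new reading comes with each control period).
- ctrl.camera(name): name is "side" or "top"; returns (picture, depth): 420x560x3 uint8, red, green, blue; 420x560 float32, m along the optical axis (not along the pixel's ray), 0 where there is no reading.
- ctrl.camera_model(name): a dict with "K" (3x3 intrinsics, pixels), "extrinsics" (4x4, takes a point from camera to world coordinates). Camera axes: x right, y down, z forward; pixel columns grow to the right and rows downward; lengths in m; the calibration is good to about 2 mm. A picture is of the moment at which its call begins. camera_model takes no time and is no camera call.
- ctrl.hand_in(): hands the job in, once; it reports no verdict.
The state is a dict: "time_s": time; "qpos": joint angles; "joint_vel": joint speeds; "tau": joint torques, N m; "ee_pos": TCP position; "eef_rot": TCP orientation; "force": force on the tool from outside, world axes, zero at the start; "moment": the same for the moment, N m; "grip_width": finger opening in m.
Only numpy, scipy, OpenCV 4.12 (cv2) and the standard library are available. Lean on these libraries where they do the work, as an engineer would, in place of code of your own. Each camera call takes 0.05 s, during which the arm holds its last target.

## Working session

There is one attempt and no reset: what is moved stays moved. The work goes in short steps, Python scripts to look and compute and a tool call to move; the robot and the scene stay as the last step left them, time stands still between calls to the robot, and variables do not carry over. Pictures are saved under pics/ and viewed, and the job is handed in when it is done.

Besides the shell and the picture viewer there is one more tool, called by a JSON object that holds its "fn" and its "kwargs", one argument or row to a line. jog_arm: Moves the arm, as the interface text tells. Its arguments: {"type":"object","properties":{"rows":{"type":"array"},"squeeze":{"type":"number"}},"required":["rows"]}

```bash
mkdir -p pics; ls; cat > h.py <<'E'
import numpy as np,cv2
from station import ctrl
def snap(n,tag):
    p,d=ctrl.camera(n); cv2.imwrite(f'pics/{n}_{tag}.png',p[:,:,::-1]); np.save(f'{n}_{tag}.npy',d); return p,d
def px2w(n,d,u,v,z=None):
    m=ctrl.camera_model(n);K=np.array(m['K']);T=np.array(m['extrinsics'])
    r=np.linalg.inv(K)@[u,v,1]
    if z is None:
        p=r*np.median(d[int(v)-1:int(v)+2,int(u)-1:int(u)+2]); return T[:3,:3]@p+T[:3,3]
    R=T[:3,:3]@r; return T[:3,3]+R*(z-T[2,3])/R[2]
E
python3 - <<'E'
from h import *
for n in('top','side'):
    snap(n,'0'); print(np.round(ctrl.camera_model(n)['extrinsics'],3),ctrl.camera_model(n)['K'])
print(ctrl.get_obs())
E
```

```text
pics
[[-0.005 -0.998  0.063  0.445]
 [-1.     0.006  0.017  0.011]
 [-0.017 -0.063 -0.998  1.458]
 [ 0.     0.     0.     1.   ]] [[498.10972464   0.         278.64667379]
 [  0.         498.10972464 213.27469574]
 [  0.           0.           1.        ]]
[[-0.983 -0.142  0.114  0.412]
 [-0.182  0.736 -0.652  0.69 ]
 [ 0.008 -0.662 -0.75   0.82 ]
 [ 0.     0.     0.     1.   ]] [[390.86498352   0.         278.74985847]
 [  0.         390.86498352 211.11667213]
 [  0.           0.           1.        ]]
{'time_s': 0.1, 'qpos': array([-1.30661816e+00,  3.00422060e-01,  1.52151532e+00, -3.26464981e-05,
        1.32069212e+00, -6.65965094e-02]), 'joint_vel': array([-0.00061455, -0.00021272, -0.0021064 , -0.00061869,  0.00090335,
        0.00201135]), 'tau': array([ 1.27178137e-03, -5.32642829e+01, -3.53284121e+01,  7.09299138e-02,
        2.34895886e-02, -7.60840112e-05]), 'ee_pos': array([ 0.17855661, -0.51996261,  0.20494105]), 'eef_rot': array([-1.60690362,  1.569759  ,  1.86547181]), 'force': array([ 0.28489681,  0.77445877, -0.37796921]), 'moment': array([-0.0416964 , -0.02665132, -0.02240892]), 'grip_width': 0.09395604272527668}
```

View pics/top_0.png

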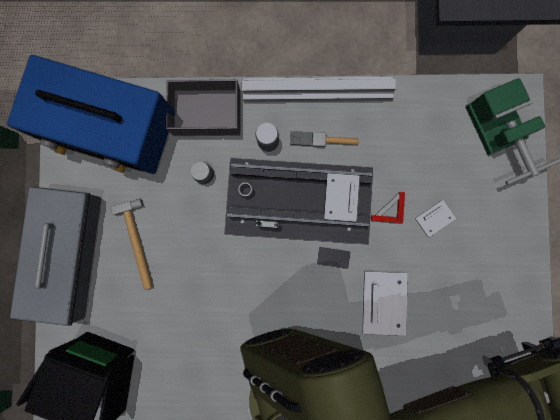

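View pics/side_0.png

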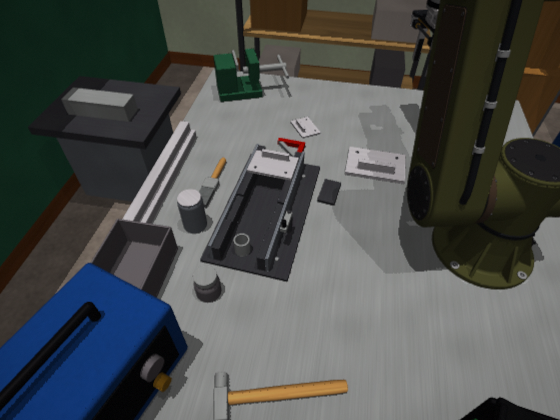

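```bash
python3 - <<'E'
from h import *
p=cv2.imread('pics/top_0.png')
c=p[150:250,215:415]
cv2.imwrite('pics/crop0.png',cv2.convertScaleAbs(cv2.resize(c,None,fx=4,fy=4,interpolation=cv2.INTER_CUBIC),alpha=1.6,beta=20))
p=cv2.imread('pics/side_0.png')
c=p[130:280,200:350]
cv2.imwrite('pics/crop1.png',cv2.convertScaleAbs(cv2.resize(c,None,fx=4,fy=4,interpolation=cv2.INTER_CUBIC),alpha=1.6,beta=20))
E
```

```text
(no output)
```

View pics/crop0.png

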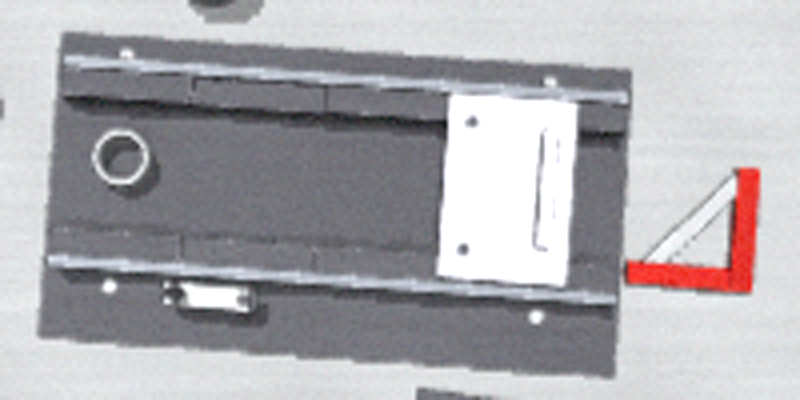

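View pics/crop1.png

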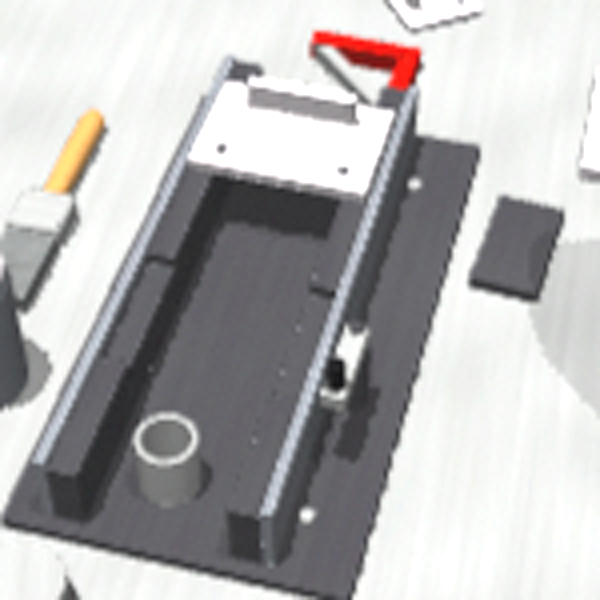

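```bash
cat >> h.py <<'E'
def c0(cx,cy,z): return px2w('top',None,215+(cx+.5)/4-.5,150+(cy+.5)/4-.5,z)
E
python3 - <<'E'
from h import *
P=[c0(65,62,.065),c0(628,97,.065),c0(48,261,.065),c0(615,298,.065)]
J=np.array([[.071,.19],[.071,-.21],[-.071,.19],[-.071,-.21]])
P=np.array(P)[:,:2]
A=J-J.mean(0);B=P-P.mean(0)
U,S,V=np.linalg.svd(A.T@B);R=(U@V).T
t=P.mean(0)-R@J.mean(0)
print(R,t,np.degrees(np.arctan2(R[1,0],R[0,0])));print((J@R.T+t-P)*1000)
np.savez('jig.npz',R=R,t=t)
d=np.load('top_0.npy')
def toJ(p): return np.round((R.T@(p[:2]-t))*1000,1)
for n,x,y,z in[('bFL',440,95,.07),('b tl',448,95,.07),('tr',578,100,.07),('bl',438,276,.07),('br',567,286,.07),('rib t',545,130,.092),('rib b',540,248,.092),('bolt hole',180,262,.06),('stub',121,158,.055),('lat tip L',168,295,.08),('latR',253,298,.08),('peg',172,293,.102)]:
    p=c0(x,y,z);print(n,np.round(p,4),toJ(p), px2w('top',d,215+x/4,150+y/4)[2].round(3))
for a in(0,-.6,1.571):print(a)
for j in([-.09,.05],[0,.05],[-.071,.0025]):print(R@j+t)
E
```

```text
[[ 0.99740246  0.07203004]
 [-0.07203004  0.99740246]] [ 0.58589819 -0.01308589] -4.130594626579535
[[ 0.85056049  2.28686623]
 [-0.07449616 -0.9026094 ]
 [-0.12406702  0.69282336]
 [-0.65199731 -2.07708019]]
bFL [ 0.6434 -0.0947  0.07  ] [ 63.2 -77.2] 0.061
b tl [ 0.6433 -0.1003  0.07  ] [ 63.6 -82.8] 0.065
tr [ 0.6391 -0.191   0.07  ] [  65.9 -173.6] 0.061
bl [ 0.5165 -0.0919  0.07  ] [-63.6 -83.6] 0.061
br [ 0.509  -0.1814  0.07  ] [ -64.6 -173.4] 0.06
rib t [ 0.6154 -0.1648  0.092 ] [  40.4 -149.2] 0.07
rib b [ 0.5341 -0.1603  0.092 ] [ -41.  -150.5] 0.069
bolt hole [0.5279 0.0884 0.06  ] [-65.1  97.1] 0.056
stub [0.6023 0.1303 0.055 ] [  6.  144.2] 0.01
lat tip L [0.5039 0.0957 0.08  ] [-89.6 102.6] 0.102
latR [0.5015 0.0368 0.08  ] [-87.8  43.7] 0.068
peg [0.5043 0.0916 0.102 ] [-88.9  98.6] 0.102
0
-0.6
1.571
[0.49973347 0.04326694]
[0.5894997  0.03678423]
[ 0.51526269 -0.00547825]
```

```bash
python3 - <<'E'
from h import *
from scipy.spatial.transform import Rotation as Ro
o=ctrl.get_obs();M=Ro.from_euler('xyz',o['eef_rot']).as_matrix();print(M.round(3))
print('jaw ang',np.degrees(np.arctan2(M[1,1],M[0,1])))
z=np.load('jig.npz')
for j in([0,-.205],[0,-.190],[0,-.18],[0,-.003],[-.11,.095],[-.04,.12]):print(j,(z['R']@j+z['t']).round(4))
E
```

```text
[[-0.     0.325 -0.946]
 [ 0.001 -0.946 -0.325]
 [-1.    -0.001 -0.   ]]
jaw ang -71.04754185508673
[0, -0.205] [ 0.5711 -0.2176]
[0, -0.19] [ 0.5722 -0.2026]
[0, -0.18] [ 0.5729 -0.1926]
[0, -0.003] [ 0.5857 -0.0161]
[-0.11, 0.095] [0.483  0.0896]
[-0.04, 0.12] [0.5546 0.1095]
```

{"fn": "jog_arm", "kwargs": {
  "rows": [0.0245, 0.0189, 0, 0, 0, 4.18, 0.4, 0.0245, 0.0189, 0, 0, 0, 4.18, 0.4, 0.0245, 0.0189, 0, 0, 0, 4.18, 0.4, 0.0245, 0.0189, 0, 0, 0, 4.18, 0.4, 0.0245, 0.0189, 0, 0, 0, 4.18, 0.4, 0.0245, 0.0189, 0, 0, 0, 4.18, 0.4, 0.0245, 0.0189, 0, 0, 0, 4.18, 0.4, 0.0245, 0.0189, 0, 0, 0, 4.18, 0.4]
}}

```text
time_s: 0.77
ee_pos: [0.3756, -0.3678, 0.2053]
eef_rot: [-1.715, 1.57, 2.345]
force: [0.5, -0.6, 0.2]
grip_width: 0.0564
```

{"fn": "jog_arm", "kwargs": {
  "rows": [0.0245, 0.0189, 0, 0, 0, 4.18, 0.4, 0.0245, 0.0189, 0, 0, 0, 4.18, 0.4, 0.0245, 0.0189, 0, 0, 0, 4.18, 0.4, 0.0245, 0.0189, 0, 0, 0, 4.18, 0.4, 0.0245, 0.0189, 0, 0, 0, 4.18, 0.4, 0.0245, 0.0189, 0, 0, 0, 4.18, 0.4, 0.0245, 0.0189, 0, 0, 0, 4.18, 0.4, 0.0245, 0.0189, 0, 0, 0, 4.18, 0.4]
}}

```text
time_s: 1.43
ee_pos: [0.5716, -0.2165, 0.2051]
eef_rot: [-1.875, 1.57, 2.769]
force: [0.7, -0.8, -0.2]
grip_width: 0.0564
```

{"fn": "jog_arm", "kwargs": {
  "rows": [0, 0, -0.03, 0, 0, 0, 0.4, 0, 0, -0.03, 0, 0, 0, 0.4, 0, 0, -0.03, 0, 0, 0, 0.4, 0, 0, -0.02, 0, 0, 0, 0.4, 0, 0, 0, 0, 0, 0, 0.4]
}}

```text
time_s: 1.85
ee_pos: [0.5686, -0.2168, 0.0907]
eef_rot: [-1.924, 1.563, 2.716]
force: [-0.6, 0.5, 0.3]
grip_width: 0.0565
```

```bash
python3 - <<'E'
from h import *
from scipy.spatial.transform import Rotation as Ro
o=ctrl.get_obs();M=Ro.from_euler('xyz',o['eef_rot']).as_matrix()
z=np.load('jig.npz');print(o['ee_pos'],(z['R'].T@(o['ee_pos'][:2]-z['t'])),np.degrees(np.arctan2(M[1,1],M[0,1])),o['grip_width'],o['force'])
for n in('top','side'):snap(n,'1')
p=cv2.imread('pics/side_1.png')
cv2.imwrite('pics/crop2.png',cv2.convertScaleAbs(cv2.resize(p[90:270,190:370],None,fx=3.3,fy=3.3,interpolation=cv2.INTER_CUBIC),alpha=1.6,beta=20))
E
```

```text
[ 0.56857871 -0.21677577  0.09065856] [-0.00260271 -0.20440831] -4.159174041176591 0.05645747935519439 [-0.64890707  0.54242749  0.29719179]
```

View pics/crop2.png

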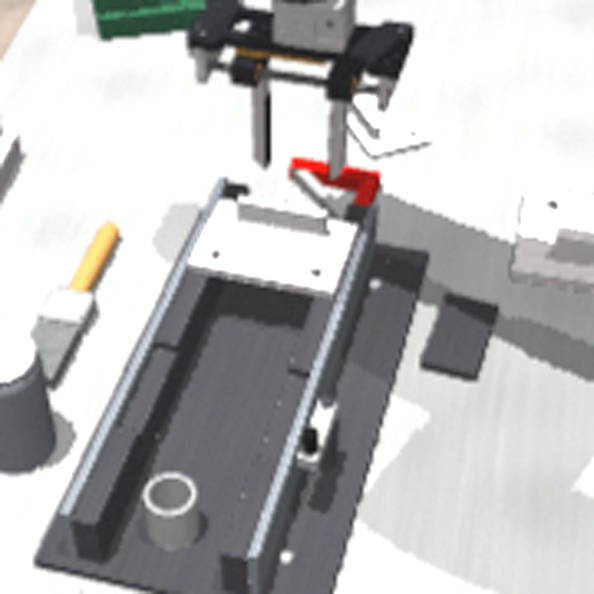

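View pics/top_1.png

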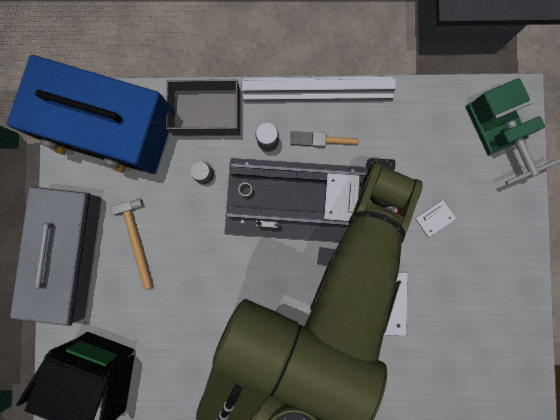

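The side crop shows both fingers hanging behind the board (tips near (265,165) and (335,175)), clear of the square. Next I lower them into the channel.

{"fn": "jog_arm", "kwargs": {
  "rows": [0.0025, 0, -0.015, 0, 0, 0, 0.4, 0, 0, -0.015, 0, 0, 0, 0.4, 0, 0, -0.008, 0, 0, 0, 0.4, 0, 0, 0, 0, 0, 0, 0.4, 0, 0, 0, 0, 0, 0, 0.4]
}}

```text
time_s: 2.37
ee_pos: [0.5735, -0.218, 0.0586]
eef_rot: [1.214, 1.57, -0.429]
force: [-0.0, -1.1, -0.4]
grip_width: 0.0564
```

{"fn": "jog_arm", "kwargs": {
  "rows": [0.0004, 0.005, 0, 0, 0, 0, 0.4, 0.0003, 0.005, 0, 0, 0, 0, 0.4, 0.0004, 0.005, 0, 0, 0, 0, 0.4, 0.0003, 0.005, 0, 0, 0, 0, 0.4, 0.0004, 0.005, 0, 0, 0, 0, 0.4, 0.0003, 0.005, 0, 0, 0, 0, 0.4]
}}

```text
time_s: 2.87
ee_pos: [0.5755, -0.1876, 0.0579]
eef_rot: [0.822, 1.57, -0.821]
force: [-0.6, -4.0, 2.6]
grip_width: 0.056
```

{"fn": "jog_arm", "kwargs": {
  "rows": [0, -0.004, 0, 0, 0, 0, 0.4, 0, 0, -0.006, 0, 0, 0, 0.4, 0, 0, 0, 0, 0, 0, 0.4, 0.0003, 0.004, 0, 0, 0, 0, 0.4, 0.0003, 0.004, 0, 0, 0, 0, 0.4, 0.0003, 0.004, 0, 0, 0, 0, 0.4, 0.0003, 0.004, 0, 0, 0, 0, 0.4, 0.0003, 0.004, 0, 0, 0, 0, 0.4]
}}

```text
time_s: 3.53
ee_pos: [0.5768, -0.1713, 0.0515]
eef_rot: [-0.641, 1.571, -2.284]
force: [-0.5, -1.5, 0.0]
grip_width: 0.0569
```

```bash
cat >> h.py <<'E'
from scipy.spatial.transform import Rotation as Ro
def st():
    o=ctrl.get_obs();M=Ro.from_euler('xyz',o['eef_rot']).as_matrix()
    z=np.load('jig.npz');print(o['ee_pos'].round(4),'J',(z['R'].T@(o['ee_pos'][:2]-z['t'])).round(4),'jaw',np.degrees(np.arctan2(M[1,1],M[0,1])).round(2),o['grip_width'].round(4),o['force'].round(1))
E
python3 -c "
from h import *
st()"
```

```text
Traceback (most recent call last):
  File "h.py", line 15, in st
    z=np.load('jig.npz');print(o['ee_pos'].round(4),'J',(z['R'].T@(o['ee_pos'][:2]-z['t'])).round(4),'jaw',np.degrees(np.arctan2(M[1,1],M[0,1])).round(2),o['grip_width'].round(4),o['force'].round(1))
                                                                                                                                                          ^^^^^^^^^^^^^^^^^^^^^
AttributeError: 'float' object has no attribute 'round'
```

{"fn": "jog_arm", "kwargs": {
  "rows": [0.0004, 0.006, 0, 0, 0, 0, 0.4, 0.0004, 0.006, 0, 0, 0, 0, 0.4, 0.0004, 0.006, 0, 0, 0, 0, 0.4, 0.0004, 0.006, 0, 0, 0, 0, 0.4, 0.0004, 0.006, 0, 0, 0, 0, 0.4, 0.0004, 0.006, 0, 0, 0, 0, 0.4, 0.0004, 0.006, 0, 0, 0, 0, 0.4, 0.0004, 0.006, 0, 0, 0, 0, 0.4]
}}

```text
time_s: 4.2
ee_pos: [0.58, -0.1232, 0.0515]
eef_rot: [1.036, 1.571, -0.608]
force: [-0.4, -2.5, -1.1]
grip_width: 0.0564
```

```bash
sed -i "s/o\['grip_width'\].round(4)/o['grip_width']/" h.py
python3 - <<'E'
from h import *
st();snap('side','2');p=cv2.imread('pics/side_2.png')
cv2.imwrite('pics/crop3.png',cv2.convertScaleAbs(cv2.resize(p[110:270,200:360],None,fx=3.5,fy=3.5,interpolation=cv2.INTER_CUBIC),alpha=1.6,beta=20))
E
```

```text
[ 0.58   -0.1232  0.0515] J [ 0.002  -0.1102] jaw -4.16 0.05637009329957198 [-0.4 -2.5 -1.1]
```

View pics/crop3.png

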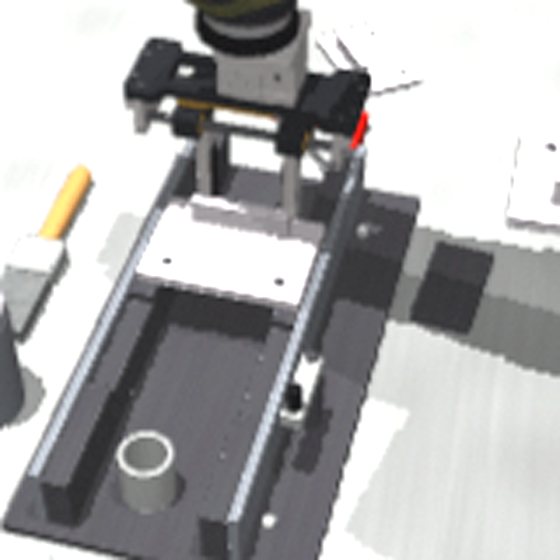

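The board is sliding squarely between the lips; its front edge is near row 295 in the crop and the latch is still parallel to the rail.

{"fn": "jog_arm", "kwargs": {
  "rows": [0.0002, 0.006, 0, 0, 0, 0, 0.4, 0.0002, 0.006, 0, 0, 0, 0, 0.4, 0.0003, 0.006, 0, 0, 0, 0, 0.4, 0.0003, 0.006, 0, 0, 0, 0, 0.4, 0.0003, 0.006, 0, 0, 0, 0, 0.4, 0.0003, 0.006, 0, 0, 0, 0, 0.4, 0.0004, 0.006, 0, 0, 0, 0, 0.4, 0.0004, 0.006, 0, 0, 0, 0, 0.4]
}}

```text
time_s: 4.92
ee_pos: [0.5824, -0.0752, 0.0515]
eef_rot: [0.92, 1.571, -0.723]
force: [-0.2, -1.7, 0.5]
grip_width: 0.0562
```

{"fn": "jog_arm", "kwargs": {
  "rows": [0.0003, 0.005, 0, 0, 0, 0, 0.4, 0.0003, 0.005, 0, 0, 0, 0, 0.4, 0.0003, 0.005, 0, 0, 0, 0, 0.4, 0.0003, 0.005, 0, 0, 0, 0, 0.4, 0.0003, 0.004, 0, 0, 0, 0, 0.4, 0.0003, 0.004, 0, 0, 0, 0, 0.4, 0.0003, 0.004, 0, 0, 0, 0, 0.4, 0.0003, 0.004, 0, 0, 0, 0, 0.4]
}}

```text
time_s: 5.58
ee_pos: [0.5849, -0.0396, 0.0516]
eef_rot: [1.014, 1.57, -0.63]
force: [-0.1, -3.8, 2.9]
grip_width: 0.0563
```

```bash

python3 - <<'E'
from h import *
st();snap('side','3');p=cv2.imread('pics/side_3.png')
cv2.imwrite('pics/crop4.png',cv2.convertScaleAbs(cv2.resize(p[110:270,200:360],None,fx=3.5,fy=3.5,interpolation=cv2.INTER_CUBIC),alpha=1.6,beta=20))
E
```

```text
[ 0.5849 -0.0396  0.0516] J [ 0.0009 -0.0265] jaw -4.17 0.056266442899462185 [-0.1 -3.8  2.9]
```

View pics/crop4.png

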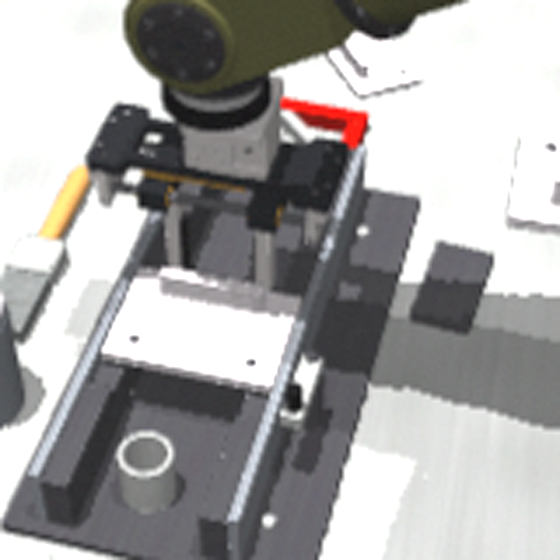

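{"fn": "jog_arm", "kwargs": {
  "rows": [0.0001, 0.002, 0, 0, 0, 0, 0.4, 0.0002, 0.002, 0, 0, 0, 0, 0.4, 0.0001, 0.002, 0, 0, 0, 0, 0.4, 0.0002, 0.002, 0, 0, 0, 0, 0.4, 0.0001, 0.002, 0, 0, 0, 0, 0.4, 0.0002, 0.002, 0, 0, 0, 0, 0.4, 0.0001, 0.002, 0, 0, 0, 0, 0.4, 0.0002, 0.002, 0, 0, 0, 0, 0.4]
}}

```text
time_s: 6.3
ee_pos: [0.5859, -0.0236, 0.0514]
eef_rot: [-1.597, 1.571, 3.043]
force: [-1.3, -2.1, -2.1]
grip_width: 0.0562
```

{"fn": "jog_arm", "kwargs": {
  "rows": [0.0001, 0.001, 0, 0, 0, 0, 0.4, 0.0001, 0.001, 0, 0, 0, 0, 0.4, 0, 0.001, 0, 0, 0, 0, 0.4, 0.0001, 0.001, 0, 0, 0, 0, 0.4]
}}

```text
time_s: 6.63
ee_pos: [0.5862, -0.0197, 0.0514]
eef_rot: [-3.04, 1.571, 1.6]
force: [1.3, -0.3, -0.1]
grip_width: 0.0566
```

```bash

python3 - <<'E'
from h import *
st();snap('side','4');p=cv2.imread('pics/side_4.png')
cv2.imwrite('pics/crop5.png',cv2.convertScaleAbs(cv2.resize(p[110:270,200:360],None,fx=3.5,fy=3.5,interpolation=cv2.INTER_CUBIC),alpha=1.6,beta=20))
E
```

```text
[ 0.5862 -0.0197  0.0514] J [ 0.0008 -0.0066] jaw -4.17 0.05655139407051006 [ 1.3 -0.3 -0.1]
```

View pics/crop5.png

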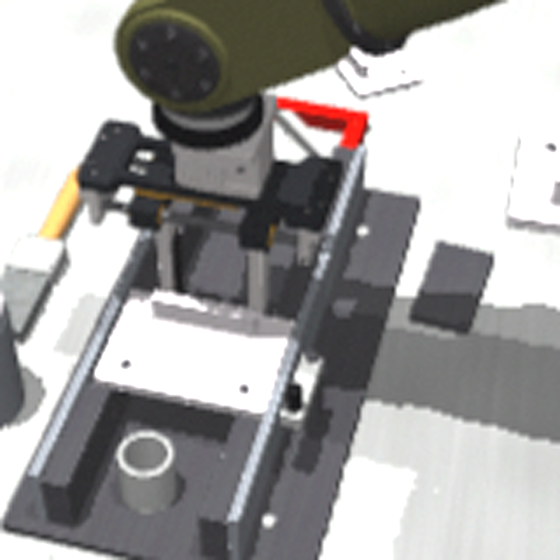

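Low force; perhaps just dropped. A few more mm, feeling for the stop.

{"fn": "jog_arm", "kwargs": {
  "rows": [0.0001, 0.001, 0, 0, 0, 0, 0.4, 0.0001, 0.001, 0, 0, 0, 0, 0.4, 0, 0, 0, 0, 0, 0, 0.4]
}}

```text
time_s: 6.93
ee_pos: [0.5865, -0.0177, 0.0515]
eef_rot: [1.783, 1.571, 0.139]
force: [0.3, -0.7, -1.0]
grip_width: 0.0564
```

{"fn": "jog_arm", "kwargs": {
  "rows": [0.0001, 0.001, 0, 0, 0, 0, 0.4, 0.0001, 0.001, 0, 0, 0, 0, 0.4, 0, 0, 0, 0, 0, 0, 0.4]
}}

```text
time_s: 7.18
ee_pos: [0.5867, -0.0157, 0.0515]
eef_rot: [1.562, 1.571, -0.081]
force: [-0.8, -1.5, -0.1]
grip_width: 0.0566
```

{"fn": "jog_arm", "kwargs": {
  "rows": [0.0001, 0.001, 0, 0, 0, 0, 0.4, 0.0001, 0.001, 0, 0, 0, 0, 0.4, 0, 0, 0, 0, 0, 0, 0.4]
}}

```text
time_s: 7.43
ee_pos: [0.5866, -0.0151, 0.0515]
eef_rot: [-0.191, 1.569, -1.835]
force: [-2.4, -12.4, 2.0]
grip_width: 0.0563
```

```bash

python3 - <<'E'
from h import *
st();p,d=snap('side','5')
R=np.load('jig.npz');
# board-surface heights
q=cv2.imread('pics/side_5.png')
cv2.imwrite('pics/crop6.png',cv2.convertScaleAbs(cv2.resize(q[170:250,210:310],None,fx=7,fy=7,interpolation=cv2.INTER_CUBIC),alpha=1.6,beta=20))
E
```

```text
[ 0.5866 -0.0151  0.0515] J [ 0.0009 -0.002 ] jaw -4.19 0.056261691995488805 [ -2.4 -12.4   2. ]
```

View pics/crop6.png

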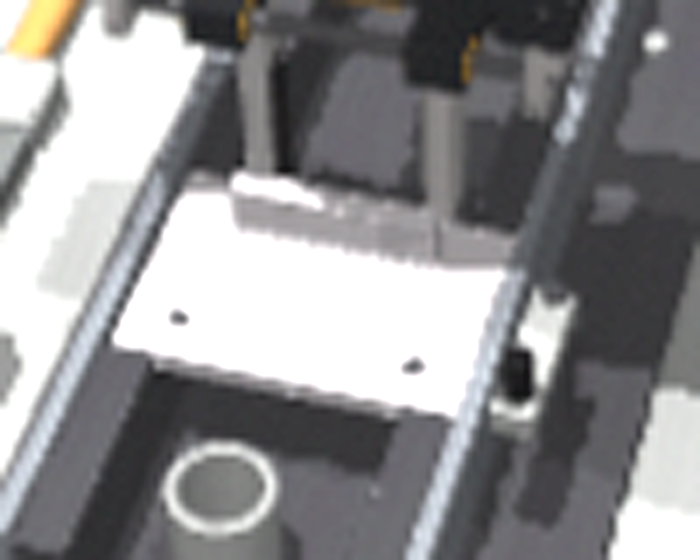

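Hard stop at 12 N, with the TCP at jig y = -2 mm as predicted for seating; the board's front edge now looks level with the rail tops. Next I back off, rise and check heights.

{"fn": "jog_arm", "kwargs": {
  "rows": [-0.0004, -0.006, 0, 0, 0, 0, 0.4, -0.0004, -0.008, 0, 0, 0, 0, 0.4, 0, 0, 0.02, 0, 0, 0, 0.4, 0, 0, 0.03, 0, 0, 0, 0.4, 0, -0.03, 0.03, 0, 0, 0, 1, -0.03, -0.03, 0.03, 0, 0, 0, 1, -0.04, 0, 0.02, 0, 0, 0, 1, -0.04, 0, 0, 0, 0, 0, 1]
}}

```text
time_s: 8.15
ee_pos: [0.4849, -0.0827, 0.1766]
eef_rot: [1.481, 1.566, -0.164]
force: [0.8, -0.5, 0.3]
grip_width: 0.0334
```

```bash

python3 - <<'E'
from h import *
st();snap('top','6');p,d=snap('side','6')
q=cv2.imread('pics/side_6.png')
cv2.imwrite('pics/crop7.png',cv2.convertScaleAbs(cv2.resize(q[170:250,210:310],None,fx=7,fy=7,interpolation=cv2.INTER_CUBIC),alpha=1.6,beta=20))
E
```

```text
[ 0.4849 -0.0827  0.1766] J [-0.0957 -0.0767] jaw -4.24 0.033372135085593495 [ 0.8 -0.5  0.3]
```

View pics/crop7.png

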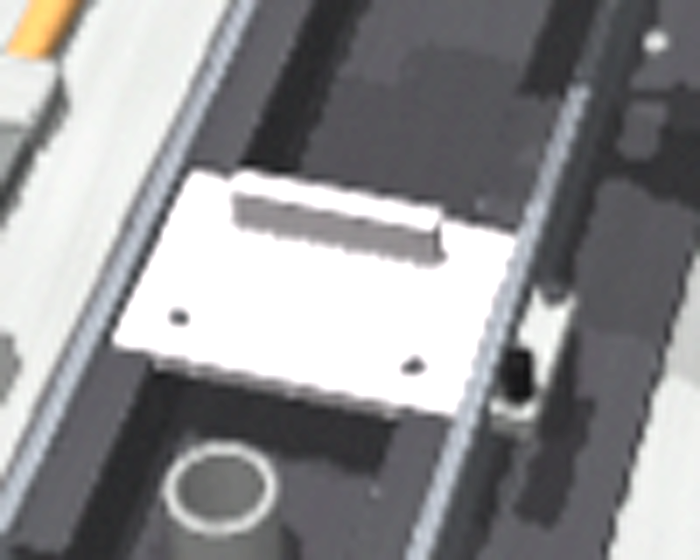

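View pics/top_6.png

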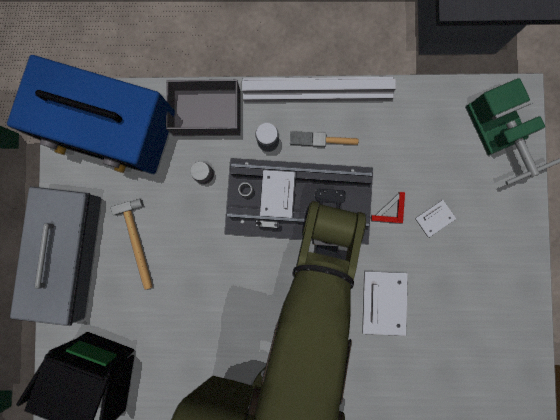

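```bash

python3 - <<'E'
from h import *
z=np.load('jig.npz');R,t=z['R'],z['t']
m=ctrl.camera_model('side');K=np.array(m['K']);T=np.array(m['extrinsics'])
for tag,poly in(('0',None),('6',[(195,185),(225,235),(500,275),(450,400),(130,335)])):
    d=np.load(f'side_{tag}.npy')
    if poly is None: pts=(np.array([(225,85),(240,115),(375,130),(355,185),(200,155)])/4+[200,130])
    else: pts=np.array(poly)/7+[210,170]
    M=np.zeros(d.shape,np.uint8);cv2.fillPoly(M,[pts.astype(np.int32)],1)
    v,u=np.nonzero((M>0)&(d>0));D=d[v,u]
    W=(T[:3,:3]@(np.linalg.inv(K)@np.c_[u,v,np.ones(len(u))].T*D)).T+T[:3,3]
    J=(W[:,:2]-t)@R
    k=np.ones(len(D),bool)
    for _ in range(4):
        c=np.linalg.lstsq(np.c_[J[k],np.ones(k.sum())],W[k,2],rcond=None)[0]
        r=W[:,2]-np.c_[J,np.ones(len(D))]@c; k=abs(r)<.004
    print(tag,k.sum(),'slopes',c[:2].round(4),'z at mean',W[k,2].mean().round(4),J[k].min(0).round(4),J[k].max(0).round(4))
E
```

```text
0 577 slopes [-0.0028  0.0028] z at mean 0.0681 [-0.0563 -0.1679] [ 0.0624 -0.0861]
6 904 slopes [-0.0005  0.0039] z at mean 0.0604 [-0.0659  0.0153] [0.0616 0.0951]
```

```bash

python3 - <<'E'
from h import *
st();print(ctrl.get_obs()['qpos'].round(3))
z=np.load('jig.npz');R,t=z['R'],z['t']
print('start',R@[-.12,.098]+t, 'contact',R@[-.104,.098]+t)
c=R@[-.09,.05]+t
# refined pivot/peg check from depth top
d=np.load('top_6.npy');m=ctrl.camera_model('top')
q=cv2.imread('pics/top_6.png');cv2.imwrite('pics/crop8.png',cv2.convertScaleAbs(cv2.resize(q[205:245,245:300],None,fx=12,fy=12,interpolation=cv2.INTER_CUBIC),alpha=1.6,beta=20))
E
```

```text
[ 0.4804 -0.0813  0.1736] J [-0.1004 -0.0757] jaw -4.23 0.024781764768312387 [ 0.5 -0.1 -0.6]
[-0.243  0.191  1.733  0.     1.219 -0.169]
start [0.47326884 0.09330316] contact [0.48922728 0.09215067]
```

View pics/crop8.png

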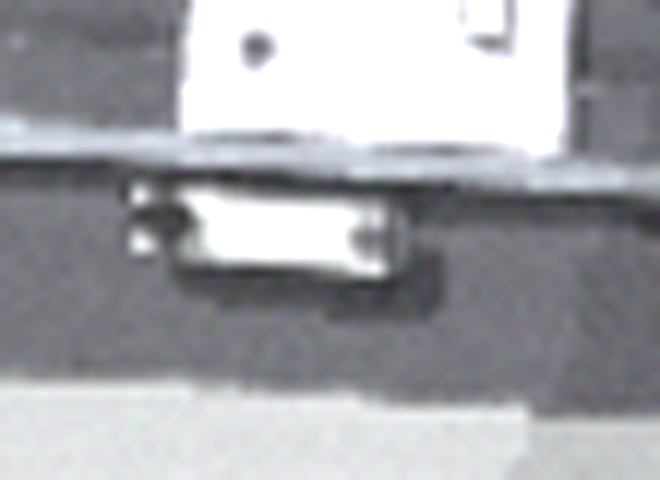

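{"fn": "jog_arm", "kwargs": {
  "rows": [0, 0.0125, 0, 0, 0, 6.43, 1, 0, 0.0125, 0, 0, 0, 6.43, 1, 0, 0.0125, 0, 0, 0, 6.43, 1, 0, 0.0125, 0, 0, 0, 6.43, 1, 0, 0.0125, 0, 0, 0, 6.43, 1, 0, 0.0125, 0, 0, 0, 6.43, 1, 0, 0.0125, 0, 0, 0, 6.43, 1]
}}

```text
time_s: 8.83
ee_pos: [0.4852, 0.0068, 0.1736]
eef_rot: [1.813, 1.57, 0.961]
force: [-1.1, -0.1, -0.3]
grip_width: 0.0006
```

{"fn": "jog_arm", "kwargs": {
  "rows": [0, 0.0125, 0, 0, 0, 6.43, 1, 0, 0.0125, 0, 0, 0, 6.43, 1, 0, 0.0125, 0, 0, 0, 6.43, 1, 0, 0.0125, 0, 0, 0, 6.43, 1, 0, 0.0125, 0, 0, 0, 6.43, 1, 0, 0.0125, 0, 0, 0, 6.43, 1, 0, 0.0125, 0, 0, 0, 6.43, 1, 0, 0, 0, 0, 0, 0, 1]
}}

```text
time_s: 9.5
ee_pos: [0.4851, 0.0952, 0.1736]
eef_rot: [1.317, 1.57, 1.251]
force: [0.4, -0.2, -0.4]
grip_width: 0.0008
```

```bash

python3 - <<'E'
from h import *
st();print(ctrl.get_obs()['qpos'].round(3))
E
```

```text
[0.4851 0.0952 0.1736] J [-0.1083  0.1007] jaw 86.25 0.0008066911330743746 [ 0.4 -0.2 -0.4]
[ 1.190e-01  2.060e-01  1.716e+00  1.000e-03  1.220e+00 -1.386e+00]
```

{"fn": "jog_arm", "kwargs": {
  "rows": [-0.006, -0.001, 0, 0, 0, 0, 1, -0.006, -0.001, 0, 0, 0, 0, 1, 0, 0, -0.03, 0, 0, 0, 1, 0, 0, -0.03, 0, 0, 0, 1, 0, 0, -0.02, 0, 0, 0, 1, 0, 0, -0.006, 0, 0, 0, 1, 0, 0, 0, 0, 0, 0, 1]
}}

```text
time_s: 10.08
ee_pos: [0.4719, 0.091, 0.0867]
eef_rot: [-2.955, 1.568, -3.03]
force: [0.6, 0.2, 0.2]
grip_width: 0.0003
```

```bash

python3 - <<'E'
from h import *
st();snap('side','7')
q=cv2.imread('pics/side_7.png')
cv2.imwrite('pics/crop9.png',cv2.convertScaleAbs(cv2.resize(q[140:260,210:340],None,fx=5,fy=5,interpolation=cv2.INTER_CUBIC),alpha=1.6,beta=20))
o=ctrl.get_obs()['ee_pos'][:2]
z=np.load('jig.npz');R,t=z['R'],z['t'];c=R@[-.09,.05]+t
p0=R@[-.106,.098]+t;print('to contact',p0-o)
prev=p0
for k in range(1,31):
    a=np.radians(-3.1*k);p=c+np.array([[np.cos(a),-np.sin(a)],[np.sin(a),np.cos(a)]])@(p0-c)
    print(k,(p-prev).round(4));prev=p
E
```

```text
[0.4719 0.091  0.0867] J [-0.1212  0.0956] jaw 85.71 0.00031880772229084345 [0.6 0.2 0.2]
to contact [0.01456494 0.00103613]
1 [0.0027 0.0006]
2 [0.0027 0.0005]
3 [0.0027 0.0003]
4 [0.0027 0.0002]
5 [0.0027 0.    ]
6 [ 0.0027 -0.0001]
7 [ 0.0027 -0.0003]
8 [ 0.0027 -0.0004]
9 [ 0.0027 -0.0006]
10 [ 0.0026 -0.0007]
11 [ 0.0026 -0.0009]
12 [ 0.0025 -0.001 ]
13 [ 0.0025 -0.0011]
14 [ 0.0024 -0.0013]
15 [ 0.0024 -0.0014]
16 [ 0.0023 -0.0015]
17 [ 0.0022 -0.0016]
18 [ 0.0021 -0.0018]
19 [ 0.002  -0.0019]
20 [ 0.0019 -0.002 ]
21 [ 0.0018 -0.0021]
22 [ 0.0017 -0.0022]
23 [ 0.0016 -0.0023]
24 [ 0.0014 -0.0023]
25 [ 0.0013 -0.0024]
26 [ 0.0012 -0.0025]
27 [ 0.001  -0.0025]
28 [ 0.0009 -0.0026]
29 [ 0.0008 -0.0026]
30 [ 0.0006 -0.0027]
```

View pics/crop9.png

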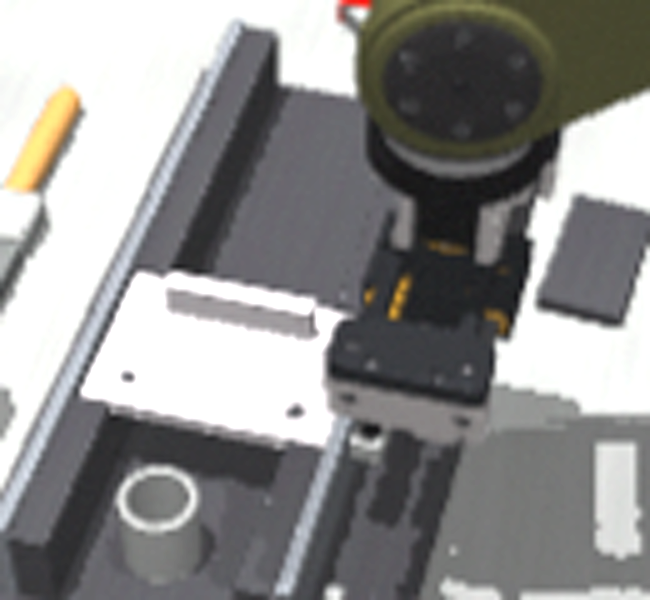

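The board is still seated and the peg tip is visible at (370,430), just inside the gripper. I approach until contact, then follow the arc.

{"fn": "jog_arm", "kwargs": {
  "rows": [0.003, 0.001, 0, 0, 0, 0, 1, 0.003, 0.001, 0, 0, 0, 0, 1, 0.003, 0, 0, 0, 0, 0, 1, 0.003, 0, 0, 0, 0, 0, 1, 0.0025, 0, 0, 0, 0, 0, 1, 0, 0, 0, 0, 0, 0, 1]
}}

```text
time_s: 10.63
ee_pos: [0.4877, 0.0937, 0.0878]
eef_rot: [0.163, 1.57, 0.091]
force: [-0.8, -0.0, 1.5]
grip_width: 0.0007
```

{"fn": "jog_arm", "kwargs": {
  "rows": [0.0027, 0.0006, 0, 0, 0, -3.1, 1, 0.0027, 0.0005, 0, 0, 0, -3.1, 1, 0.0027, 0.0003, 0, 0, 0, -3.1, 1, 0.0027, 0.0002, 0, 0, 0, -3.1, 1, 0.0027, 0, 0, 0, 0, -3.1, 1, 0.0027, -0.0001, 0, 0, 0, -3.1, 1]
}}

```text
time_s: 11.13
ee_pos: [0.5034, 0.0954, 0.0876]
eef_rot: [-3.123, 1.57, 2.76]
force: [-1.1, 2.5, 1.2]
grip_width: 0.0003
```

```bash

python3 - <<'E'
from h import *
st();snap('side','8');snap('top','8')
q=cv2.imread('pics/side_8.png')
cv2.imwrite('pics/crop10.png',cv2.convertScaleAbs(cv2.resize(q[140:260,210:340],None,fx=5,fy=5,interpolation=cv2.INTER_CUBIC),alpha=1.6,beta=20))
E
```

```text
[0.5034 0.0954 0.0876] J [-0.0901  0.1022] jaw 67.1 0.00031744349954590794 [-1.1  2.5  1.2]
```

View pics/crop10.png

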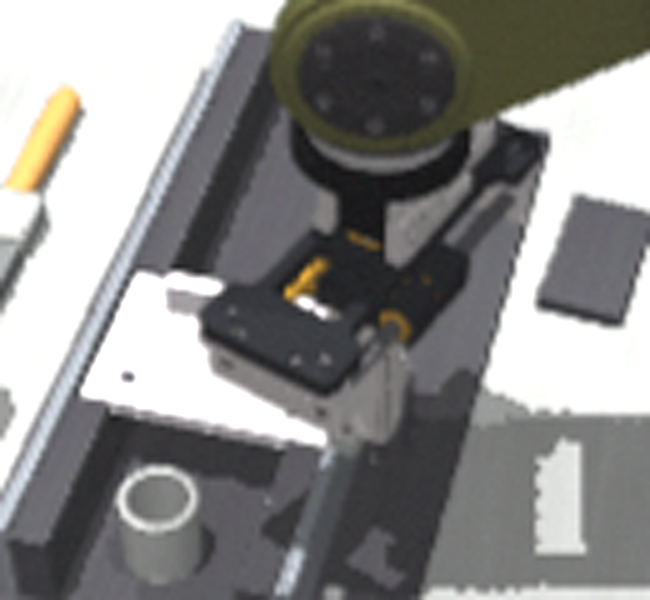

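{"fn": "jog_arm", "kwargs": {
  "rows": [0.0027, -0.0003, 0, 0, 0, -3.1, 1, 0.0027, -0.0004, 0, 0, 0, -3.1, 1, 0.0027, -0.0006, 0, 0, 0, -3.1, 1, 0.0026, -0.0007, 0, 0, 0, -3.1, 1, 0.0026, -0.0009, 0, 0, 0, -3.1, 1, 0.0025, -0.001, 0, 0, 0, -3.1, 1, 0.0025, -0.0012, 0, 0, 0, -3.1, 1, 0.0024, -0.0014, 0, 0, 0, -3.1, 1]
}}

```text
time_s: 11.9
ee_pos: [0.524, 0.0889, 0.0876]
eef_rot: [2.958, 1.57, 2.127]
force: [-0.0, 1.8, -0.7]
grip_width: 0.0007
```

```bash

python3 - <<'E'
from h import *
st();snap('side','9')
z=np.load('jig.npz');R,t=z['R'],z['t'];c=R@[-.09,.05]+t
p0=R@[-.106,.098]+t
for k in (14,22,30):
    a=np.radians(-3.1*k);p=c+np.array([[np.cos(a),-np.sin(a)],[np.sin(a),np.cos(a)]])@(p0-c); print(k,p,R.T@(p-t))
q=cv2.imread('pics/side_9.png')
cv2.imwrite('pics/crop11.png',cv2.convertScaleAbs(cv2.resize(q[140:260,210:340],None,fx=5,fy=5,interpolation=cv2.INTER_CUBIC),alpha=1.6,beta=20))
E
```

```text
[0.524  0.0889 0.0876] J [-0.069   0.0972] jaw 42.43 0.0007240310883423893 [-0.   1.8 -0.7]
14 [0.52433695 0.08747857] [-0.06864499  0.09586898]
22 [0.54061262 0.07308128] [-0.05137457  0.08268143]
30 [0.54934833 0.05318488] [-0.04122841  0.06346595]
```

View pics/crop11.png

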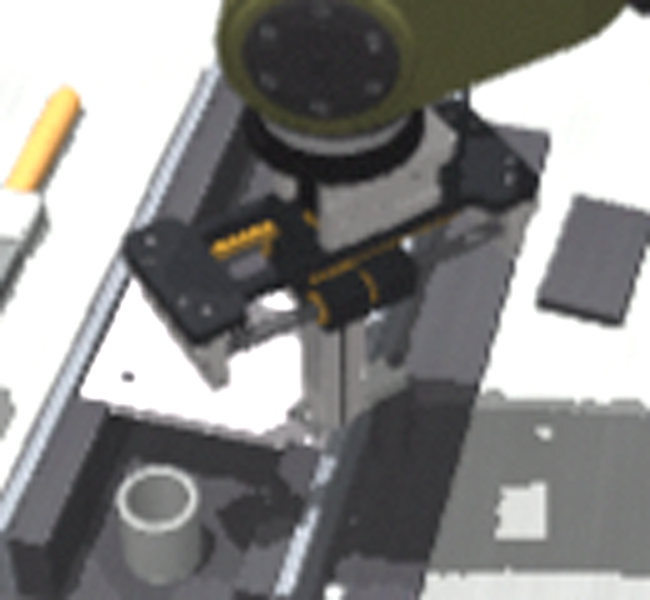

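The finger is over the rail and the bar is no longer beside it, so it has swung in ahead of the finger. I continue the arc.

{"fn": "jog_arm", "kwargs": {
  "rows": [0.0024, -0.0016, 0, 0, 0, -3.1, 1, 0.0023, -0.0017, 0, 0, 0, -3.1, 1, 0.0022, -0.0018, 0, 0, 0, -3.1, 1, 0.0021, -0.002, 0, 0, 0, -3.1, 1, 0.002, -0.0021, 0, 0, 0, -3.1, 1, 0.0019, -0.0022, 0, 0, 0, -3.1, 1, 0.0018, -0.0022, 0, 0, 0, -3.1, 1, 0.0017, -0.0022, 0, 0, 0, -3.1, 1]
}}

```text
time_s: 12.62
ee_pos: [0.5406, 0.073, 0.0877]
eef_rot: [1.852, 1.57, 0.59]
force: [1.4, 2.3, -0.1]
grip_width: 0.0004
```

{"fn": "jog_arm", "kwargs": {
  "rows": [0.0016, -0.0023, 0, 0, 0, -3.1, 1, 0.0014, -0.0023, 0, 0, 0, -3.1, 1, 0.0013, -0.0024, 0, 0, 0, -3.1, 1, 0.0012, -0.0025, 0, 0, 0, -3.1, 1, 0.001, -0.0025, 0, 0, 0, -3.1, 1]
}}

```text
time_s: 13.03
ee_pos: [0.5471, 0.061, 0.0877]
eef_rot: [1.879, 1.57, 0.346]
force: [2.0, 1.2, -0.5]
grip_width: 0.0006
```

```bash

python3 - <<'E'
from h import *
st();snap('side','a')
q=cv2.imread('pics/side_a.png')
cv2.imwrite('pics/crop12.png',cv2.convertScaleAbs(cv2.resize(q[140:260,210:340],None,fx=5,fy=5,interpolation=cv2.INTER_CUBIC),alpha=1.6,beta=20))
E
```

```text
[0.5471 0.061  0.0877] J [-0.044   0.0711] jaw 2.19 0.0006202921906651207 [ 2.   1.2 -0.5]
```

View pics/crop12.png

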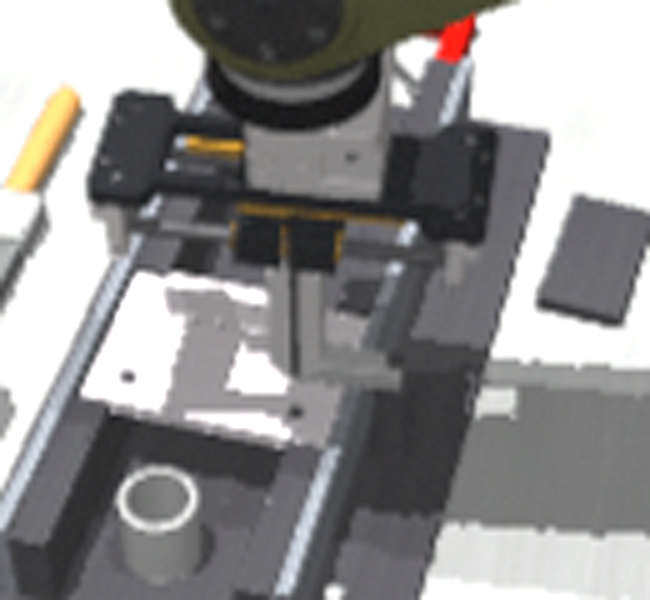

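The bar is across the rail (near (360,370)), nearly square. I push on to its stop.

{"fn": "jog_arm", "kwargs": {
  "rows": [0.0008, -0.002, 0, 0, 0, -3.1, 1, 0.0006, -0.002, 0, 0, 0, -3.1, 1, 0.0003, -0.002, 0, 0, 0, 0, 1, 0, -0.001, 0, 0, 0, 0, 1]
}}

```text
time_s: 13.42
ee_pos: [0.5487, 0.0544, 0.0877]
eef_rot: [3.032, 1.57, 1.395]
force: [1.0, 10.8, 1.2]
grip_width: 0.0005
```

{"fn": "jog_arm", "kwargs": {
  "rows": [0, -0.001, 0, 0, 0, 0, 1, 0, -0.001, 0, 0, 0, 0, 1]
}}

```text
time_s: 13.58
ee_pos: [0.5487, 0.0539, 0.0877]
eef_rot: [3.068, 1.567, 1.431]
force: [0.9, 20.9, 0.6]
grip_width: 0.0006
```

Firm stop (21 N), TCP where the square bar was predicted. Back off and rise.

{"fn": "jog_arm", "kwargs": {
  "rows": [0, 0.003, 0, 0, 0, 0, 1, 0, 0.006, 0, 0, 0, 0, 1, 0, 0.006, 0, 0, 0, 0, 1, 0, 0, 0.03, 0, 0, 0, 1, 0, 0, 0.03, 0, 0, 0, 1, -0.03, 0, 0.025, 0, 0, 0, 1, -0.04, 0, 0, 0, 0, 0, 1, -0.04, 0, 0, 0, 0, 0, 1]
}}

```text
time_s: 14.25
ee_pos: [0.4377, 0.067, 0.1733]
eef_rot: [1.546, 1.569, -0.093]
force: [0.5, 0.1, 0.0]
grip_width: 0.0003
```

{"fn": "jog_arm", "kwargs": {
  "rows": [-0.04, 0, 0, 0, 0, 0, 1, -0.03, 0.03, 0, 0, 0, 0, 1, 0, 0.04, 0, 0, 0, 0, 1, 0, 0.03, 0, 0, 0, 0, 1, 0, 0, 0, 0, 0, 0, 1, 0, 0, 0, 0, 0, 0, 1]
}}

```text
time_s: 14.75
ee_pos: [0.3688, 0.1674, 0.1726]
eef_rot: [-0.13, 1.57, -1.767]
force: [-0.1, 0.1, -0.4]
grip_width: 0.0007
```

```bash

python3 - <<'E'
from h import *
st();snap('side','b');snap('top','b')
q=cv2.imread('pics/side_b.png')
a=cv2.convertScaleAbs(cv2.resize(q[160:260,200:300],None,fx=4,fy=4,interpolation=cv2.INTER_CUBIC),alpha=1.6,beta=20)
q=cv2.imread('pics/top_b.png')
b=cv2.convertScaleAbs(cv2.resize(q[150:250,225:325],None,fx=4,fy=4,interpolation=cv2.INTER_CUBIC),alpha=1.6,beta=20)
cv2.imwrite('pics/crop13.png',np.hstack([a,b]))
E
```

```text
[0.3688 0.1674 0.1726] J [-0.2295  0.1643] jaw -3.8 0.0007010080763405322 [-0.1  0.1 -0.4]
```

View pics/crop13.png

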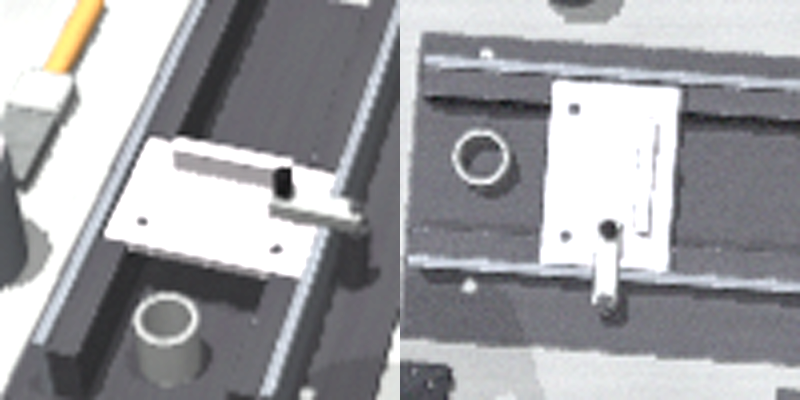

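View pics/top_b.png

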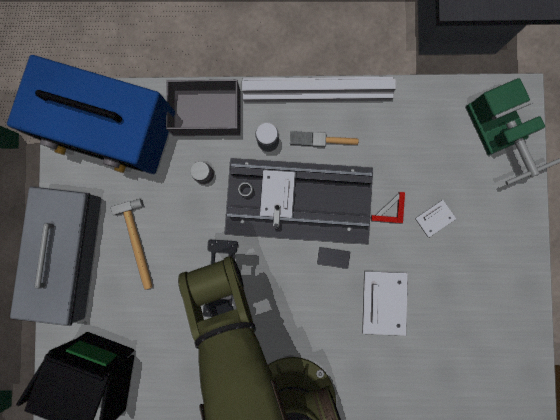

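The bar lies square across the seated board (peg at (608,228), pivot at (603,300) in the right half). The bystanders have not moved and the arm is clear of everything. Handing in.

```bash
python3 -c "
from h import *
print(ctrl.hand_in())"
```

```text
the job is handed in; nothing more can be done
None
```

I pushed the board along the rails with the fingertips until it dropped into the notches, then swung the locking bar square across it. I handed in at about 15 s; `hand_in` gives no verdict, so I have only my own checks to go by.

- **Board:** it met a firm stop at about 12 N. Depth data then showed its top 7.7 mm lower than on the rails and level to within 0.004 rad. I made that check before the bar was swung. Afterwards I only looked at pictures, in which the board still lies flat.
- **Locking bar:** I pushed its peg round with the shut fingertips until it met its stop at about 21 N. The last pictures show it square across the board; I did not measure its angle.
- **Surroundings:** the loose things show no visible movement in the top view. The arm ended well clear, with the force reading near zero.

No check failed or disagreed. The jig frame I worked from was good to about 2 mm.

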